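# Set the pour-over stand's dripper arm to its height mark and close the cam lever

### The job

Set the pour-over coffee stand for the vessel standing in its U-shaped foot: grip the black knob of its open cam lever and lift the sliding dripper arm until the top edge of its black clamp is level with that vessel's colour mark on the post, the lower blue one for the steel jug or the upper orange one for the tall white mug. Hold the arm there (it drops if let go, and the cam must not be closed at any other height) while you swing the lever fully shut, counter-clockwise seen from above. Finish still gripping the knob with the arm at its mark, ready for the dripper to be set in, and leave the jug, the mug and the upturned white dripper cone where they stand.

Things in the scene. Friction and masses are not known exactly. Their poses are not given: they have to be found in the camera images.
- brew_stand: Coffee stand, fixed to the worktop: dark steel U-shaped foot (165 x 150 mm, 14 high) and upright 16 mm square aluminium post, top at z = 0.256 m. Origin at the foot of the post, on the worktop; z up along the post. The open side of the U, the arm and its ring point along the stand's -x; the lever is on its -y side, roughly facing the robot.
- dripper_arm (a joint): Height of the sliding arm, m: 0 = down on the stop collar (its start), up to 0.095. It slides without turning (0.41 kg, little friction) and falls if let go while the lever is open. Clamp: black block 44 mm along stand x, 44 high, reaching 14 mm to +y and 36 mm to -y of the post's axis. Its steel ring (106 mm across, 10 thick) is centred 95 mm from the post along stand -x.
- cam_lever (a joint): Cam lever angle, rad: 0 closed, 1.25 fully open; starts at 1.0 to 1.25. Vertical hinge axis 22.6 mm from the post's axis along stand -y; 85 mm from hinge to knob axis. From the hinge the lever points along (cos A, sin A) in stand x, y, A = -1.047 - angle. Light, stays where left; from 0.8 on a cam wedges on the post: up to about 8 N at the knob, over centre below 0.17, then stays shut.
- lever_knob: Upright black knob on the end of the cam lever, round, 20 mm in diameter and 44 mm high; it moves with lever and arm. Origin at its underside, on its axis, level with the lever's upper face; z up. The 15 mm wide lever arm runs beneath it.
- knob_mid (a point): Point on the knob's axis, 26 mm above the knob's underside: the height to grip it, with fingertips no more than 25 mm below.
- clamp_edge (a point): On the post's axis at the level of the clamp block's top edge; it rises with the arm. This is the edge to bring to a mark.
- low_mark (a point): Middle of the blue band (5 mm high) round the post, on the post's axis: the mark for the steel jug.
- high_mark (a point): Middle of the orange band (5 mm high) round the post, on the post's axis, 28 mm above the blue one: the mark for the tall white mug.
- cup_place (a point): On the worktop inside the U of the foot, under the centre of the ring: where the vessel in use stands. The other vessel stands well outside the foot, over 100 mm away.
- jug_mid (a point): Steel milk jug with handle, 76 mm in diameter, 84 mm high: centre of its round body, half-way up.
- mug_mid (a point): Tall white glazed mug with handle, 79 mm in diameter, 112 mm high: centre of its round body, half-way up.
- dripper: White ceramic dripper cone with a handle, standing upside down on its wide mouth, 100 mm in diameter, 82 mm high. Origin at the centre of the mouth, on the worktop.

How it is judged:
By the outcome, as a careful person would: the job done as asked, in the order asked, and still so for the second after the job is handed in, while the arm keeps its last pose, push and grip.
It also fails if it takes over 42 s, if anything falls off the work surface, if the arm or the gripper's body presses on something with over 40 N, if the wrist force passes 120 N, or if a joint passes its speed limit or range.

### The arm

A 7-joint arm with a two-finger parallel gripper is mounted at the origin on a cart in front of the work surface, level with it; the furniture and walls round the work are solid. World frame = base frame: x ahead of the robot, y to its left, z up, the work surface at z = 0. Lengths are in mm, angles in rad, forces in N, time in s.
With the tool pointing down it reaches from about 425 to 925 mm from the base axis. Payload 6.8 kg.
Tool frame: the origin (TCP) lies between the finger pads; the fingertips stand 17 mm ahead of it and the grasp point (between the pads) lies 2 mm behind it; z points along the fingers, y is the line along which they close (so a half turn about z gives the same grasp; the last joint's range is limited). The gripper opens to 88 mm and grips with 3 to 60 N. Pads are 20 mm wide; open, the fingers measure 115 mm over their backs; the gripper's body (75 mm by 178 mm) begins 61 mm behind the grasp point.
Start: joints at [1.09, 0.477, 0.022, 1.555, -0.011, 1.109, -0.083], TCP at [245.861, -628.649, 239.664] pointing down, gripper open.
Joint ranges: [-2.96, 2.96], [-0.34, 2.1], [-1.41, 1.46], [0.24, 2.44], [-1.37, 4.51], [0.17, 1.92], [-2.96, 2.96]. Speed limits (rad/s): [2.39, 2.39, 3.14, 3.14, 3.14, 3.14, 3.14].

### API

Orientations are given as a rotation vector (axis times angle).
In Python, from plant import get_obs, read_camera, calibration, sign_off, search_frame, outline_of gives the robot as it stands.
- The arm moves only by the shell command python3 -m handwheel 'ROWS' [FORCE]. ROWS is JSON, a list of rows, each a list of 3 entries, a list of its own where there are three numbers: the shift along the world's x, y, z in m, then the turn about the world's z in rad, then the closure, from -1 (fully open) to 1 (shut), so that 0 is half open. In form: [[[tx, ty, tz], turn, fingers], ...]. A call has 1 to 10 rows; each row is the pose to reach, as a shift and turn from the pose commanded when the call began; what a row does not reach only later rows make up. A row lasts 1/12 s, in which the tool goes at most 41.7 mm and 7.16 degrees, less where a joint would pass 70% of its speed; a pose out of reach is approached as far as the arm can. A call with a gripper value outside its range is refused whole. The fingers move at their own pace and stop on an object; FORCE is the grip in N (left out, the last holds). Time passes only in rows, so rows that repeat a pose let the fingers close. It gives the time, the measured TCP pose, the force, the opening and the grip force at its end, in the units of the state.
- get_obs(): the state, without advancing time (a new reading comes with each control period).
- read_camera(name): name is "side" or "top"; returns (picture, depth): 480x640x3 uint8, blue, green, red; 480x640 float32, mm along the optical axis (not along the pixel's ray), 0 where there is no reading.
- calibration(name): a dict with "fovy" (degrees; the focal length in pixels is half the picture's height over the tangent of half this angle, whatever the lens; pixels are square), "cx", "cy" (the principal point, pixels), "R" (3x3) and "t" (3): a world point X has camera coordinates R X + t. Camera axes: x right, y down, z forward; pixel columns grow to the right and rows downward; lengths in mm; the calibration is good to about 2 mm. A picture is of the moment at which its call begins. calibration takes no time and is no camera call.
- sign_off(): hands the job in; it is judged then, once.
Trained networks look in the newest picture that a camera, given by its name, has taken for a name from the list of things; names that differ only in an ending like _2 or _b are one class to them, and where a whole thing is asked for, a point or a joint stands for the part that bears it (a point fixed in the world has none). Each returns a list of dicts, best first, with "conf" (0 to 1); they miss things now and then, are a little off and sometimes report something else, mostly with a low value. They report only what shows in the picture. A call takes as long as a camera call.
- search_frame(query, camera): "centre" ([x, y, z] in mm, in world coordinates, good to about 4 mm: the middle of the surface that is visible of it).
- outline_of(query, camera): "mask" (480x640 bool, what is visible of it).
The state is a dict: "t": time; "joint_pos": joint angles; "joint_velocities": joint speeds; "joint_efforts": joint torques, N m; "eef_pos": TCP position; "ee_rot": TCP orientation; "ft_force": force on the tool from outside, world axes, zero at the start; "torque": the same for the moment, N m; "opening": finger opening in mm; "gripper_force": force on a finger pad.
Only numpy, scipy, OpenCV 4.12 (cv2) and the standard library are available. Lean on these libraries where they do the work, as an engineer would, in place of code of your own. Each camera call takes 0.05 s, during which the arm holds its last target. There are 200 camera calls.

## Working session

There is one attempt and no reset: what is moved stays moved. The work goes in short steps, Python scripts to look and compute and a shell command to move; the robot and the scene stay as the last step left them, time stands still between calls to the robot, and variables do not carry over. Pictures are saved under pics/ and viewed, at most 10 in all, crops included, and the job is handed in when it is done.

```bash
mkdir -p pics; cat > h.py <<'E'
import numpy as np,cv2
from plant import *
def cal(n):
    c=calibration(n); f=240/np.tan(np.radians(c["fovy"])/2); return f,c["cx"],c["cy"],np.array(c["R"]),np.array(c["t"])
def unproj(n,u,v,d):
    f,cx,cy,R,t=cal(n); p=np.stack([(np.asarray(u)-cx)/f*d,(np.asarray(v)-cy)/f*d,np.asarray(d)],-1); return (p-t)@R
def proj(n,X):
    f,cx,cy,R,t=cal(n); p=R@np.asarray(X)+t; return f*p[0]/p[2]+cx,f*p[1]/p[2]+cy,p[2]
E
python3 - <<'E'
from h import *
for n in("side","top"):
    im,d=read_camera(n); cv2.imwrite(f"pics/{n}0.png",im); np.savez(f"/tmp/{n}0.npz",im=im,d=d)
    print(n,calibration(n))
    for q in["brew_stand","dripper_arm","lever_knob","knob_mid","clamp_edge","low_mark","high_mark","jug_mid","mug_mid","dripper"]:
        print(q,[(np.round(r["centre"]),round(r["conf"],2)) for r in search_frame(q,n)[:2]])
print(get_obs())
E
```

```text
side {'fovy': 55.82982334066093, 'cx': 322.30096344340353, 'cy': 239.7590109072299, 'R': array([[-0.99766778, -0.06823652,  0.00166745],
       [-0.0257708 ,  0.35394222, -0.93491217],
       [ 0.06320497, -0.93277472, -0.35487526]]), 't': array([ 539.4116997 ,   96.75398918, 1142.0341254 ])}
brew_stand [(array([595., 380., 128.]), 0.79), (array([522., 418., 160.]), 0.39)]
dripper_arm [(array([592., 388., 132.]), 0.93)]
lever_knob [(array([523., 415., 162.]), 0.61)]
knob_mid [(array([526., 418., 161.]), 0.85), (array([590., 378., 123.]), 0.48)]
clamp_edge [(array([584., 384., 128.]), 0.88)]
low_mark [(array([592., 381., 128.]), 0.65)]
high_mark [(array([590., 381., 126.]), 0.73)]
jug_mid [(array([431.,  72.,  54.]), 0.66)]
mug_mid [(array([626., 452.,  80.]), 0.68), (array([593., 377., 128.]), 0.38)]
dripper [(array([ 430., -115.,   58.]), 0.85)]
top {'fovy': 46.05730709469538, 'cx': 319.6825383794679, 'cy': 248.28536401447292, 'R': array([[ 0.01932741, -0.99969698, -0.01524466],
       [-0.98175107, -0.01609089, -0.1894886 ],
       [ 0.18918588,  0.01862879, -0.98176457]]), 't': ar
[... 527 characters left out ...]
int_pos': array([ 1.0898888 ,  0.47699972,  0.02240601,  1.55540154, -0.01149144,
        1.10932388, -0.0831334 ]), 'joint_velocities': array([ 0.00228004, -0.00031475,  0.00103015,  0.00104693, -0.00049493,
        0.00045443, -0.000472  ]), 'joint_efforts': array([ 6.30730915e-05, -5.82729721e+01,  1.53363392e+00, -2.72934759e+01,
       -5.43786655e-02,  9.88727552e-03, -1.43870443e-05]), 'eef_pos': array([ 245.85907429, -628.64101494,  239.66356245]), 'ee_rot': array([-3.08718297e+00, -5.82131963e-01, -3.06517072e-06]), 'ft_force': array([ 0.49378851, -0.77470434,  0.75696944]), 'torque': array([-0.00452775, -0.00697949, -0.03344217]), 'gripper_force': 0.0, 'opening': 87.65174607663731}
```

View pics/side0.png

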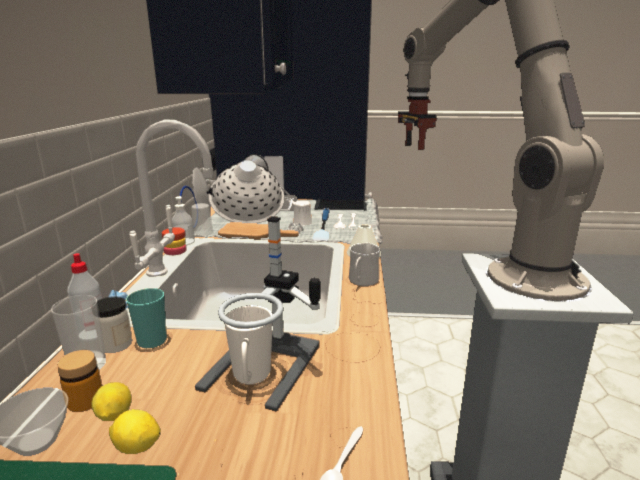

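View pics/top0.png

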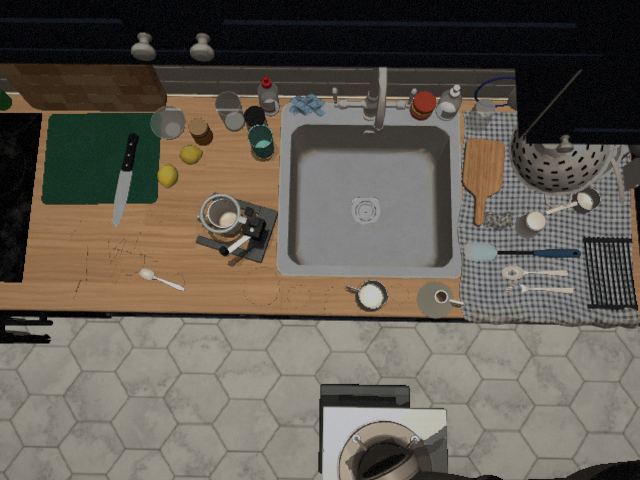

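The side view shows the stand at about (275,290) with bands on the post and the knob at (315,290). A vessel stands under the ring at (250,345) and another at (365,265). I'll take enlarged crops to identify the vessels and marks.

```bash
python3 - <<'E'
from h import *
s=np.load("/tmp/side0.npz");t=np.load("/tmp/top0.npz")
a=cv2.resize(s["im"][205:410,195:395],None,fx=2.9,fy=2.9,interpolation=cv2.INTER_CUBIC)
cv2.imwrite("pics/c1.png",a)
b=cv2.resize(t["im"][180:320,190:390],None,fx=4,fy=4,interpolation=cv2.INTER_CUBIC)
cv2.imwrite("pics/c2.png",b)
for v in range(215,300,2): 
  u=275; d=s["d"][v,u]; print(v,s["im"][v,u],np.round(unproj("side",u,v,d)))
E
```

```text
215 [144 158 164] [ 731. -403.   22.]
217 [53 59 67] [599. 337. 256.]
219 [38 38 41] [597. 349. 257.]
221 [33 35 32] [597. 352. 254.]
223 [ 93 101 103] [598. 347. 249.]
225 [103 110 111] [598. 347. 245.]
227 [106 114 117] [598. 347. 242.]
229 [101 111 113] [598. 349. 239.]
231 [107 113 114] [599. 345. 234.]
233 [106 114 117] [598. 349. 231.]
235 [109 116 118] [598. 348. 227.]
237 [109 115 118] [599. 348. 224.]
239 [103 113 118] [599. 348. 220.]
241 [ 42  83 151] [598. 349. 217.]
243 [ 77  99 137] [599. 346. 212.]
245 [106 113 116] [599. 345. 208.]
247 [106 113 115] [599. 347. 205.]
249 [86 90 94] [599. 349. 202.]
251 [109 117 116] [600. 347. 197.]
253 [107 113 115] [600. 346. 193.]
255 [113  93  81] [600. 348. 190.]
257 [108  65  40] [600. 347. 186.]
259 [106 112 114] [600. 347. 182.]
261 [109 114 116] [600. 347. 179.]
263 [ 95 100 102] [601. 346. 174.]
265 [100 108 110] [601. 346. 170.]
267 [107 115 115] [601. 345. 166.]
269 [110 117 118] [601. 345. 162.]
271 [107 114 116] [601. 344. 158.]
273 [110 116 118] [601. 345. 155.]
275 [ 97 101 103] [601. 346. 151.]
277 [40 42 41] [601. 351. 150.]
279 [36 34 37] [600. 357. 149.]
281 [24 23 25] [599. 361. 146.]
283 [19 21 21] [599. 360. 142.]
285 [14 10 10] [599. 363. 140.]
287 [46 46 47] [600. 360. 134.]
289 [128 135 134] [600. 360. 131.]
291 [87 90 90] [599. 364. 129.]
293 [27 28 32] [600. 358. 122.]
295 [29 31 30] [600. 363. 120.]
297 [184 192 193] [593. 398. 135.]
299 [219 225 224] [593. 400. 132.]
```

View pics/c1.png

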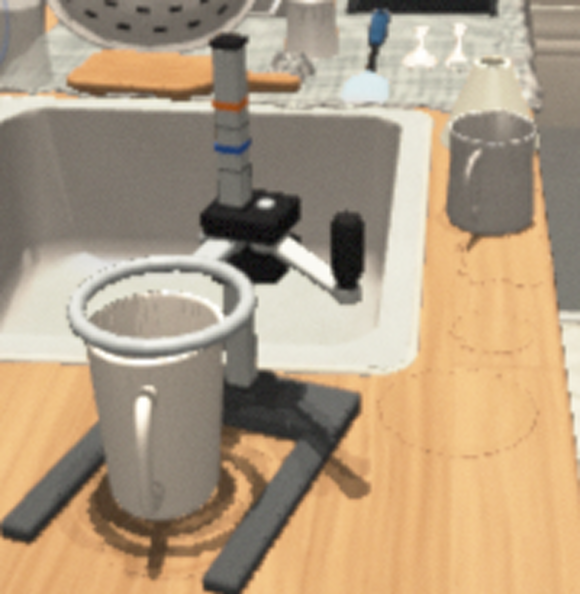

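View pics/c2.png

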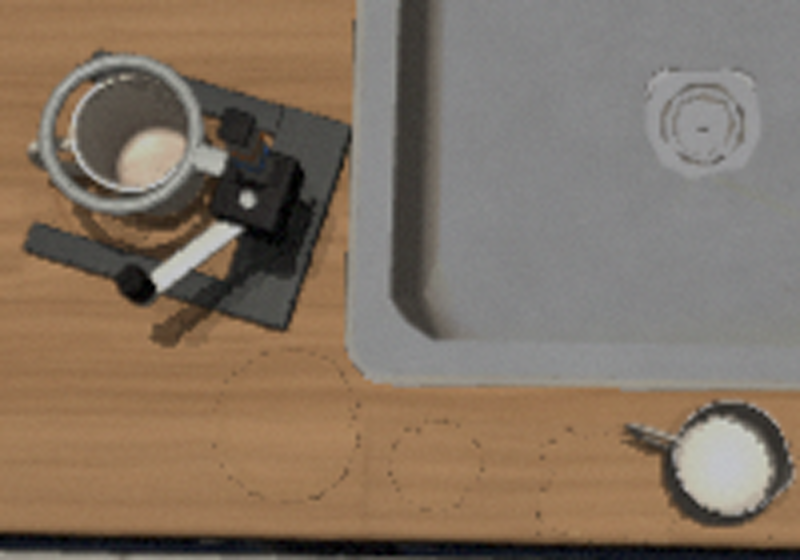

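The vessel in the foot is tall and white (side view, (250,345)), so it looks like the mug. The grey one at (365,265) looks like the jug. I'll confirm by rim height and fit the stand geometry.

```bash
cat > fit.py <<'E'
from h import *
from scipy.optimize import least_squares
def cloud(n,d):
    v,u=np.mgrid[0:480,0:640]; return unproj(n,u,v,d)
E
python3 - <<'E'
from fit import *
S={n:np.load(f"/tmp/{n}0.npz") for n in("side","top")}
for n in S:
    P=cloud(n,S[n]["d"]); im=S[n]["im"].astype(int); D=S[n]["d"]>0
    sub=lambda x0,x1,y0,y1,z0,z1:D&(P[...,0]>x0)&(P[...,0]<x1)&(P[...,1]>y0)&(P[...,1]<y1)&(P[...,2]>z0)&(P[...,2]<z1)
    # heights
    for nm,c in(("near jug?",(431,55)),("foot vessel",(630,440))):
        m=sub(c[0]-45,c[0]+45,c[1]-45,c[1]+45,30,200); print(n,nm,"z pct",np.percentile(P[m][:,2],[50,90,97,99.5]).round(), "bgr",np.median(im[m],0))
    # post
    m=sub(575,625,310,365,165,250); Q=P[m]; print(n,"post",m.sum(),Q.mean(0).round(1),Q.std(0).round(1))
    # knob (dark)
    m=sub(490,555,380,450,130,215)&(im.max(-1)<60); Q=P[m]; print(n,"knob",m.sum(),Q.mean(0).round(1),np.percentile(Q,[3,97],axis=0).round(1).tolist())
    # clamp top
    m=sub(550,620,310,380,120,165)&(im.max(-1)<60); Q=P[m]; print(n,"clamp",m.sum(),np.percentile(Q,[3,50,90,97],axis=0).round(1).tolist())
    # ring
    m=sub(560,700,375,520,122,150)&(im.min(-1)>80); Q=P[m]
    r=least_squares(lambda p:np.hypot(Q[:,0]-p[0],Q[:,1]-p[1])-p[2],[628,435,50],loss="soft_l1",f_scale=3).x
    print(n,"ring",m.sum(),r.round(1),np.percentile(Q[:,2],[5,50,95]).round(1))
    print("proj",[np.round(proj(n,p)[:2]) for p in([523,415,150],[600,339,256])])
E
```

```text
side near jug? z pct [62. 81. 84. 85.] bgr [104. 113. 120.]
side foot vessel z pct [ 95. 132. 133. 134.] bgr [122. 135. 146.]
side post 544 [600.7 343.6 208.1] [ 5.8  3.7 24.5]
side knob 246 [525.5 416.7 158.8] [[517.9, 411.8, 135.8], [534.2, 420.2, 176.1]]
side clamp 479 [[565.0, 332.3, 121.3], [587.9, 358.4, 144.4], [610.6, 365.9, 150.4], [616.3, 367.5, 150.9]]
side ring 918 [627.1 432.3  47.7] [125.9 131.5 133.7]
proj [array([316., 295.]), array([274., 217.])]
top near jug? z pct [70. 84. 86. 88.] bgr [50. 55. 59.]
top foot vessel z pct [105. 134. 137. 139.] bgr [76.  85.5 92. ]
top post 86 [596.3 336.5 206.3] [ 4.5  5.7 24.1]
top knob 65 [523.4 408.3 170.8] [[515.7, 401.1, 147.4], [532.1, 417.8, 180.4]]
top clamp 301 [[563.3, 317.9, 121.9], [583.8, 335.8, 149.4], [601.5, 360.5, 153.6], [606.8, 365.6, 156.6]]
top ring 436 [627.2 429.7  47.8] [127.8 132.3 137.2]
proj [array([222., 252.]), array([248., 212.])]
```

The foot vessel is the mug, since the other one's rim is at 84 mm, which matches the jug. So the target is the orange mark at about 215 mm. Knob axis is near (525, 410), knob mid near z = 160 and the clamp edge near 151. Moving over the knob now.

```bash
python3 -m handwheel '[[[0.18,0.368,0.06],1.2,-0.3],[[0.18,0.368,0.06],1.2,-0.3],[[0.18,0.368,0.06],1.2,-0.3],[[0.18,0.368,0.06],1.2,-0.3],[[0.18,0.368,0.06],1.2,-0.3],[[0.18,0.368,0.06],1.2,-0.3],[[0.18,0.368,0.06],1.2,-0.3],[[0.18,0.368,0.06],1.2,-0.3],[[0.18,0.368,0.06],1.2,-0.3],[[0.18,0.368,0.06],1.2,-0.3]]' 35
python3 -m handwheel '[[[0.074,0.401,0],0.81,-0.3],[[0.074,0.401,0],0.81,-0.3],[[0.074,0.401,0],0.81,-0.3],[[0.074,0.401,0],0.81,-0.3],[[0.074,0.401,0],0.81,-0.3],[[0.074,0.401,0],0.81,-0.3],[[0.074,0.401,0],0.81,-0.3],[[0.074,0.401,0],0.81,-0.3],[[0.074,0.401,0],0.81,-0.3],[[0.074,0.401,0],0.81,-0.3]]'
```

```text
t: 1.93
eef_pos: [426.5, -258.4, 300.4]
ee_rot: [2.211, 2.231, 0.0]
ft_force: [0.7, 0.4, -0.3]
opening: 57.1
gripper_force: 0.0
t: 2.77
eef_pos: [499.8, 143.7, 300.2]
ee_rot: [1.161, 2.918, 0.002]
ft_force: [0.8, 0.2, 0.5]
opening: 57.3
gripper_force: 0.0
```

```bash
python3 -m handwheel '[[[0.025,0.27,-0.04],0,-0.3],[[0.025,0.27,-0.04],0,-0.3],[[0.025,0.27,-0.04],0,-0.3],[[0.025,0.27,-0.04],0,-0.3],[[0.025,0.27,-0.04],0,-0.3],[[0.025,0.27,-0.04],0,-0.3],[[0.025,0.27,-0.04],0,-0.3],[[0.025,0.27,-0.04],0,-0.3],[[0.025,0.27,-0.04],0,-0.3],[[0.025,0.27,-0.04],0,-0.3]]'
python3 - <<'E'
from h import *
im,d=read_camera("side"); np.savez("/tmp/side1.npz",im=im,d=d)
cv2.imwrite("pics/s1.png",cv2.resize(im[120:340,200:420],None,fx=2.7,fy=2.7,interpolation=cv2.INTER_CUBIC))
print(proj("side",[525,410,160]))
E
```

```text
t: 3.6
eef_pos: [525.3, 409.3, 259.5]
ee_rot: [1.165, 2.917, -0.001]
ft_force: [0.2, -0.8, -0.5]
opening: 56.9
gripper_force: 0.0
(np.float64(314.8695641890584), np.float64(288.23129398620034), np.float64(735.9990569996062))
```

View pics/s1.png

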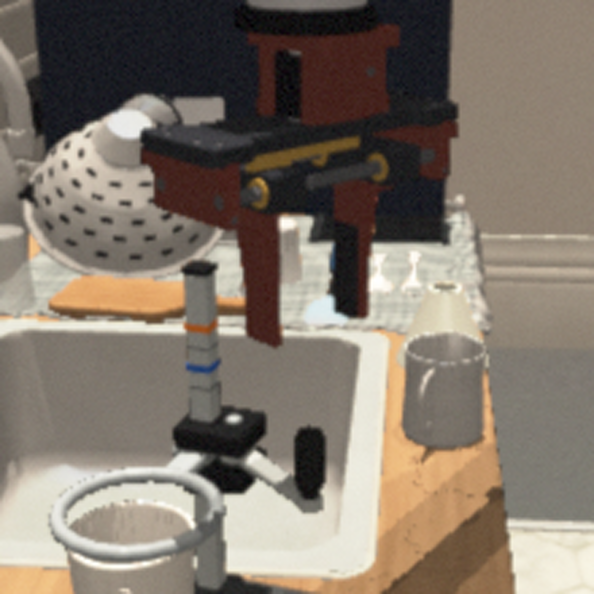

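The picture shows the fingers straddling the knob: their midpoint is at about column 308 in the crop and the knob is at 309. Next I lower and close.

```bash
python3 -m handwheel '[[[0,0.001,-0.03],0,-0.3],[[0,0.001,-0.055],0,-0.3],[[0,0.001,-0.08],0,-0.3],[[0,0.001,-0.092],0,-0.3],[[0,0.001,-0.102],0,-0.3],[[0,0.001,-0.102],0,-0.3],[[0,0.001,-0.102],0,-0.3]]' && python3 -m handwheel '[[[0,0,0],0,0.2],[[0,0,0],0,0.4],[[0,0,0],0,1],[[0,0,0],0,1],[[0,0,0],0,1],[[0,0,0],0,1]]' 35
```

```text
t: 4.23
eef_pos: [525.4, 411.1, 158.5]
ee_rot: [1.165, 2.917, 0.001]
ft_force: [0.5, -0.2, 0.1]
opening: 57.6
gripper_force: 0.0
t: 4.73
eef_pos: [524.9, 411.4, 157.9]
ee_rot: [1.163, 2.918, 0.0]
ft_force: [1.0, -0.7, -0.0]
opening: 20.2
gripper_force: 0.2
```

```bash
python3 -m handwheel '[[[0,0,0],0,1],[[0,0,0],0,1],[[0,0,0.005],0,1],[[0,0,0.015],0,1],[[0,0,0.025],0,1],[[0,0,0.035],0,1],[[0,0,0.045],0,1],[[0,0,0.053],0,1],[[0,0,0.057],0,1],[[0,0,0.057],0,1]]'
cat > meas.py <<'E'
from h import *
import sys
im,d=read_camera("side"); np.savez(f"/tmp/{sys.argv[1]}.npz",im=im,d=d)
f,cx,cy,R,t=cal("side")
C=-R.T@t; n=np.array([0.28,0.96,0]); p0=np.array([600,339,0])+8*n   # post face seen by the side camera
def zrow(u,v):
    r=R.T@np.array([(u-cx)/f,(v-cy)/f,1]); return (C+r*(((p0-C)@n)/(r@n)))[2]
f32=im.astype(float)
for u in(272,274,276,278):
    print(u)
    for v in range(236,282): print(v,f32[v,u].astype(int),round(zrow(u,v),1)) if u==274 else None
    c=f32[:,u]
    for nm,w,(a,b) in(("orange",c[:,2]-c[:,0],(236,250)),("blue",c[:,0]-c[:,2],(250,262))):
        ww=np.clip(w[a:b]-25,0,None); print(nm, round(zrow(u,(ww*np.arange(a,b)).sum()/max(ww.sum(),1e-6)),1),round(ww.sum()))
cv2.imwrite(f"pics/{sys.argv[1]}.png",cv2.resize(im[200:340,220:370],None,fx=4,fy=4,interpolation=cv2.INTER_CUBIC))
print(get_obs()["ft_force"],get_obs()["gripper_force"])
E
python3 meas.py m1
```

```text
t: 5.57
eef_pos: [525.1, 411.5, 216.2]
ee_rot: [1.164, 2.917, 0.002]
ft_force: [-0.4, 0.7, -4.4]
opening: 19.5
gripper_force: 35.0
272
orange 215.2 254
blue 585.0 0
274
236 [108 115 118] 225.3
237 [111 118 119] 223.5
238 [112 118 121] 221.6
239 [104 111 118] 219.8
240 [ 75  99 139] 217.9
241 [ 27  79 150] 216.1
242 [ 32  80 152] 214.2
243 [ 85 101 132] 212.4
244 [102 109 115] 210.5
245 [71 75 80] 208.6
246 [48 48 48] 206.8
247 [44 45 46] 204.9
248 [35 34 37] 203.0
249 [32 31 28] 201.2
250 [22 21 21] 199.3
251 [20 22 28] 197.4
252 [20 17 16] 195.5
253 [15 11 17] 193.6
254 [14 11  9] 191.7
255 [22 20 22] 189.8
256 [26 22 25] 187.9
257 [63 64 66] 186.0
258 [102 107 106] 184.1
259 [100 104 104] 182.2
260 [92 96 95] 180.3
261 [82 84 85] 178.4
262 [50 53 52] 176.5
263 [31 30 27] 174.5
264 [29 32 30] 172.6
265 [79 83 84] 170.7
266 [178 185 186] 168.7
267 [203 212 214] 166.8
268 [193 200 201] 164.9
269 [176 184 184] 162.9
270 [155 162 161] 161.0
271 [129 132 133] 159.0
272 [107 112 113] 157.1
273 [ 98 103 104] 155.1
274 [103 110 112] 153.1
275 [108 114 116] 151.2
276 [107 113 114] 149.2
277 [108 115 117] 147.2
278 [ 97 103 105] 145.3
279 [90 94 96] 143.3
280 [88 91 91] 141.3
281 [88 89 93] 139.3
orange 215.3 254
blue 584.8 0
276
orange 215.6 247
blue 584.7 0
278
orange 217.9 199
blue 584.6 0
[ 0.41984955  0.68743127 -4.46669316] 34.99933362007141
```

View pics/m1.png

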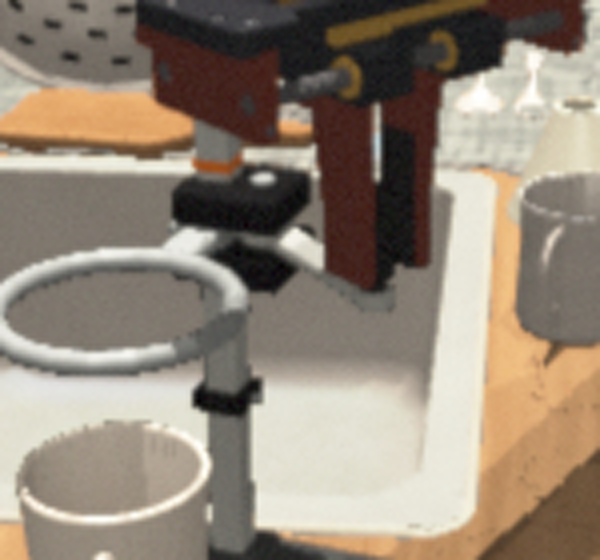

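The arm is lifted, carrying 4.4 N. In the crop the clamp's top edge is just below the orange band at (217,170), and the mug is clearly below the ring. Next I get a subpixel estimate of the remaining gap.

```bash
cat > edge.py <<'E'
from h import *
import sys
f,cx,cy,R,t=cal("side"); C=-R.T@t
n=np.array([0.28,0.96,0]); p0=np.array([600,339,0])+8*n
def zrow(u,v):
    r=R.T@np.array([(u-cx)/f,(v-cy)/f,1]); return (C+r*(((p0-C)@n)/(r@n)))[2]
def run(im,r0,tag):
    o=[]
    for u in range(270,278):
        c=im[:,u].astype(float); g=c.mean(-1)
        # clamp edge: crossing of mid level between post (112) and clamp top (42)
        ve=None
        for v in range(r0,r0+14):
            if g[v]>=78>g[v+1]: ve=v+(g[v]-78)/(g[v]-g[v+1]); break
        w=c[:,2]-c[:,0]; ww=np.clip(w[234:250]-20,0,None); vo=(ww*np.arange(234,250)).sum()/ww.sum()
        w=c[:,0]-c[:,2]; ww=np.clip(w[250:262]-20,0,None); vb=(ww*np.arange(250,262)).sum()/max(ww.sum(),1e-9)
        o.append([u,ve,zrow(u,ve) if ve else 0,vo,zrow(u,vo),vb,zrow(u,vb)])
    print(tag);print(np.round(o,1))
if __name__=="__main__":
    for tag,r0 in zip(sys.argv[1::2],sys.argv[2::2]): run(np.load(f"/tmp/{tag}.npz")["im"],int(r0),tag)
E
python3 edge.py side0 270 side1 270 m1 243
```

```text
side0
[[270.  273.7 152.5 240.9 215.2 255.7 187.3]
 [271.  274.7 150.7 241.2 215.  256.  187.1]
 [272.  275.  150.6 241.2 215.2 256.1 187.1]
 [273.  275.2 150.4 241.3 215.2 256.2 187.3]
 [274.  275.5 150.3 241.4 215.4 256.3 187.4]
 [275.  275.6 150.3 241.6 215.3 256.3 187.6]
 [276.  275.7 150.4 241.6 215.6 256.5 187.5]
 [277.  275.8 150.6 241.5 216.  256.4 188.1]]
side1
[[270.  273.9 152.  241.  215.1 255.7 187.4]
 [271.  274.8 150.7 241.2 215.  256.  187.1]
 [272.  274.9 150.8 241.2 215.2 256.1 187.1]
 [273.  275.2 150.4 241.3 215.2 256.2 187.3]
 [274.  275.5 150.3 241.4 215.4 256.3 187.4]
 [275.  275.5 150.5 241.5 215.3 256.3 187.6]
 [276.  275.7 150.5 241.6 215.6 256.5 187.5]
 [277.  275.7 150.7 241.5 216.  256.4 188. ]]
m1
[[270.  244.6 208.4 241.  215.1   0.  585.1]
 [271.  244.7 208.3 241.1 215.    0.  585. ]
 [272.  244.7 208.6 241.2 215.2   0.  585. ]
 [273.  244.9 208.5 241.3 215.2   0.  584.9]
 [274.  244.9 208.8 241.4 215.3   0.  584.8]
 [275.  245.1 208.8 241.5 215.3   0.  584.8]
 [276.  244.8 209.5 241.6 215.6   0.  584.7]
 [277.  244.5 210.4 241.5 215.9   0.  584.6]]
```

```bash
python3 -m handwheel '[[[0,0,0.003],0,1],[[0,0,0.0065],0,1],[[0,0,0.0065],0,1],[[0,0,0.0065],0,1],[[0,0,0.0065],0,1]]'; python3 meas.py m2 >/dev/null; python3 edge.py m2 236; python3 - <<'E'
import numpy as np
im=np.load("/tmp/m2.npz")["im"]; print([(v,im[v,272:276].mean(0).astype(int).tolist()) for v in range(236,248)])
from plant import get_obs; print(get_obs()["eef_pos"],get_obs()["joint_pos"])
E
```

```text
t: 6.03
eef_pos: [524.9, 411.4, 221.1]
ee_rot: [1.164, 2.918, 0.0]
ft_force: [0.8, -0.7, -3.7]
opening: 19.6
gripper_force: 35.0
m2
[[270.  241.2 214.6 240.8 215.4   0.  585.1]
 [271.  241.2 214.9 241.  215.2   0.  585. ]
 [272.  241.2 215.2 241.2 215.3   0.  585. ]
 [273.  241.4 215.  241.3 215.2   0.  584.9]
 [274.  241.7 214.8 241.4 215.3   0.  584.8]
 [275.  242.  214.6 241.5 215.3   0.  584.8]
 [276.  241.9 214.9 241.6 215.6   0.  584.7]
 [277.  240.8 217.2 241.3 216.2   0.  584.6]]
[(236, [108, 114, 117]), (237, [108, 115, 117]), (238, [105, 114, 117]), (239, [105, 114, 121]), (240, [71, 98, 140]), (241, [31, 79, 148]), (242, [18, 64, 129]), (243, [34, 48, 81]), (244, [37, 39, 46]), (245, [41, 40, 41]), (246, [37, 36, 38]), (247, [29, 28, 29])]
[524.91742408 411.37397896 221.06212556] [-0.26233459  0.58323172 -0.73052541  1.55621615  0.41208846  1.16141198
 -0.26472537]
```

The red-channel edge gives about 213.2, against 215.2 for the band centre. I'll raise another 2 mm.

```bash
python3 -m handwheel '[[[0,0,0.002],0,1],[[0,0,0.002],0,1],[[0,0,0.002],0,1],[[0,0,0.002],0,1],[[0,0,0.002],0,1],[[0,0,0.002],0,1]]'; python3 meas.py m3 >/dev/null; cat > red.py <<'E'
from edge import *
im=np.load(f"/tmp/{sys.argv[1]}.npz")["im"].astype(float)
for u in range(271,277):
    c=im[:,u,2]; hi=150; lo=45
    # area method: excess red (over clamp) below row 240 -> edge row; upper band edge from blue channel
    e=[v+(c[v]-97)/(c[v]-c[v+1]) for v in range(240,250) if c[v]>=97>c[v+1]][0]
    b=im[:,u,0]; k=[v+(b[v]-70)/(b[v]-b[v+1]) for v in range(236,246) if b[v]>=70>b[v+1]][0]
    print(u,"band top",round(zrow(u,k),1),"clamp edge",round(zrow(u,e),1))
print(get_obs()["eef_pos"],get_obs()["ft_force"])
E
python3 red.py m2; python3 red.py m3
```

```text
t: 6.58
eef_pos: [524.9, 411.3, 223.1]
ee_rot: [1.164, 2.918, -0.0]
ft_force: [-0.6, -0.3, -3.4]
opening: 19.5
gripper_force: 35.0
271 band top 217.4 clamp edge 213.3
272 band top 217.7 clamp edge 213.0
273 band top 217.6 clamp edge 212.7
274 band top 217.8 clamp edge 212.9
275 band top 217.8 clamp edge 212.8
276 band top 218.1 clamp edge 213.3
[524.83354158 411.32528899 223.13974828] [ 0.17733461 -0.47108121 -4.0140998 ]
271 band top 217.5 clamp edge 215.3
272 band top 217.7 clamp edge 215.4
273 band top 217.7 clamp edge 215.2
274 band top 218.0 clamp edge 215.0
275 band top 217.8 clamp edge 215.1
276 band top 218.2 clamp edge 215.3
[524.83354158 411.32528899 223.13974828] [ 0.17733461 -0.47108121 -4.0140998 ]
```

The clamp edge is now at the middle of the band, 215.2 against 215.2. The TCP-to-hinge radius is 85.0 mm, which agrees with the model. I'll swing the lever along the arc, turning the gripper with it.

```bash
python3 -m handwheel '[[[-0.0032,-0.0028,0],0.05,1],[[-0.0063,-0.0057,0],0.1,1],[[-0.0093,-0.0087,0],0.15,1],[[-0.0121,-0.0119,0],0.2,1],[[-0.0147,-0.0153,0],0.25,1],[[-0.0171,-0.0187,0],0.3,1],[[-0.0194,-0.0223,0],0.35,1],[[-0.0215,-0.0260,0],0.4,1],[[-0.0215,-0.0260,0],0.4,1],[[-0.0215,-0.0260,0],0.4,1]]'; python3 meas.py m4 >/dev/null; python3 red.py m4; python3 - <<'E'
import numpy as np
for p in np.arange(.4,1.3,.05):
    q=p-.4; g=lambda p:85*np.array([np.cos(2.2497+p),np.sin(2.2497+p)]); print(round(q,2),((g(p)-g(.4))).round(1))
E
```

```text
t: 7.47
eef_pos: [502.7, 385.2, 223.0]
ee_rot: [-0.562, -3.09, 0.001]
ft_force: [-2.6, -1.8, -3.2]
opening: 19.4
gripper_force: 35.0
271 band top 217.4 clamp edge 215.1
272 band top 217.7 clamp edge 215.0
273 band top 217.8 clamp edge 215.2
274 band top 217.9 clamp edge 215.0
275 band top 217.9 clamp edge 215.0
276 band top 218.1 clamp edge 215.3
[502.69632087 385.28157138 222.98152377] [-2.92715391 -1.47675641 -4.52169923]
0.0 [0. 0.]
0.05 [-1.9 -3.8]
0.1 [-3.6 -7.7]
0.15 [ -5.2 -11.6]
0.2 [ -6.5 -15.7]
0.25 [ -7.6 -19.8]
0.3 [ -8.5 -23.9]
0.35 [ -9.2 -28.1]
0.4 [ -9.7 -32.3]
0.45 [-10.  -36.6]
0.5 [-10.1 -40.8]
0.55 [ -9.9 -45.1]
0.6 [ -9.6 -49.3]
0.65 [ -9.  -53.5]
0.7 [ -8.2 -57.7]
0.75 [ -7.3 -61.8]
0.8 [ -6.1 -65.9]
0.85 [ -4.7 -69.9]
```

```bash
python3 -m handwheel '[[[-0.0019,-0.0038,0],0.05,1],[[-0.0036,-0.0077,0],0.1,1],[[-0.0052,-0.0116,0],0.15,1],[[-0.0065,-0.0157,0],0.2,1],[[-0.0076,-0.0198,0],0.25,1],[[-0.0085,-0.0239,0],0.3,1],[[-0.0092,-0.0281,0],0.35,1],[[-0.0097,-0.0323,0],0.4,1],[[-0.0097,-0.0323,0],0.4,1],[[-0.0097,-0.0323,0],0.4,1]]'; python3 meas.py m5 >/dev/null; python3 red.py m5
```

```text
t: 8.35
eef_pos: [492.3, 353.2, 222.8]
ee_rot: [0.065, -3.139, 0.001]
ft_force: [-4.9, -0.1, -4.8]
opening: 19.2
gripper_force: 35.0
271 band top 217.4 clamp edge 215.1
272 band top 217.8 clamp edge 214.9
273 band top 217.8 clamp edge 214.8
274 band top 217.7 clamp edge 214.7
275 band top 217.7 clamp edge 214.8
276 band top 218.3 clamp edge 215.2
[492.32800509 353.3501694  222.75195331] [-3.93577779  1.4833434  -4.72296602]
```

```bash
python3 -m handwheel '[[[-0.0008,-0.0043,0.0003],0.05,1],[[-0.0011,-0.0085,0.0003],0.1,1],[[-0.0010,-0.0128,0.0003],0.15,1],[[-0.0007,-0.0170,0.0003],0.2,1],[[-0.0002,-0.0212,0.0003],0.25,1],[[0.0007,-0.0254,0.0003],0.3,1],[[0.0007,-0.0254,0.0003],0.3,1],[[0.0007,-0.0254,0.0003],0.3,1]]'; python3 meas.py m6 >/dev/null; python3 red.py m6
```

```text
t: 9.07
eef_pos: [493.1, 327.4, 223.4]
ee_rot: [0.533, -3.094, 0.002]
ft_force: [-6.8, -2.7, -0.7]
opening: 19.5
gripper_force: 35.0
271 band top 217.4 clamp edge 215.5
272 band top 217.7 clamp edge 215.5
273 band top 217.9 clamp edge 215.8
274 band top 217.7 clamp edge 215.5
275 band top 217.8 clamp edge 215.2
276 band top 218.1 clamp edge 215.8
[493.12154507 327.41384914 223.38706114] [-6.83448381 -1.79525885 -1.28554629]
```

```bash
python3 -m handwheel '[[[-0.0006,-0.0021,0],0.025,1],[[-0.0003,-0.0041,0],0.05,1],[[-0.0003,-0.0041,0],0.05,1],[[-0.0003,-0.0041,0],0.05,1],[[-0.0003,-0.0041,0],0.05,1]]'; python3 - <<'E'
from plant import *; o=get_obs(); print(o["torque"])
E
python3 meas.py m7 >/dev/null; python3 red.py m7
```

```text
t: 9.53
eef_pos: [493.9, 323.3, 223.2]
ee_rot: [0.609, -3.081, 0.001]
ft_force: [-3.1, -1.6, -4.1]
opening: 19.6
gripper_force: 35.0
[-0.31938607  0.52791022 -0.08913271]
271 band top 217.4 clamp edge 215.1
272 band top 217.7 clamp edge 215.4
273 band top 217.9 clamp edge 215.5
274 band top 217.9 clamp edge 215.4
275 band top 218.0 clamp edge 215.4
276 band top 218.1 clamp edge 215.8
[493.87607842 323.34924352 223.18562986] [-2.96324694 -0.9334059  -5.33684124]
```

Still moving freely. I'll creep on until the stop is felt.

```bash
python3 -m handwheel '[[[0.0005,-0.0021,0],0.025,1],[[0.0011,-0.0041,0],0.05,1],[[0.0011,-0.0041,0],0.05,1],[[0.0011,-0.0041,0],0.05,1]]'; python3 -m handwheel '[[[0.0006,-0.002,0],0.025,1],[[0.0012,-0.004,0],0.05,1],[[0.0012,-0.004,0],0.05,1],[[0.0012,-0.004,0],0.05,1]]'
```

```text
t: 9.92
eef_pos: [494.5, 321.5, 223.3]
ee_rot: [-0.688, 3.065, 0.006]
ft_force: [-3.2, 6.5, -10.7]
opening: 19.7
gripper_force: 35.0
t: 10.25
eef_pos: [495.1, 321.1, 223.5]
ee_rot: [-0.768, 3.044, 0.017]
ft_force: [-1.1, 16.7, -17.2]
opening: 19.8
gripper_force: 35.0
```

The stop is at y ≈ 321: the push rose to 17 N with only 0.4 mm of movement. I'll ease the push off and check.

```bash
python3 -m handwheel '[[[-0.0006,0.002,0],-0.025,1],[[-0.0012,0.004,0],-0.05,1],[[-0.0012,0.005,0],-0.05,1],[[-0.0012,0.005,0],-0.05,1],[[-0.0012,0.005,0],-0.05,1],[[-0.0012,0.005,0],-0.05,1]]'; python3 meas.py m8 >/dev/null; python3 red.py m8; python3 - <<'E'
from h import *
im,d=read_camera("top"); cv2.imwrite("pics/t8.png",cv2.resize(im[180:320,190:390],None,fx=4,fy=4,interpolation=cv2.INTER_CUBIC))
E
```

```text
t: 10.75
eef_pos: [494.7, 322.8, 223.3]
ee_rot: [-0.691, 3.063, 0.006]
ft_force: [-2.2, 5.4, -9.3]
opening: 19.5
gripper_force: 35.0
271 band top 217.5 clamp edge 215.1
272 band top 217.6 clamp edge 215.4
273 band top 218.0 clamp edge 215.8
274 band top 217.9 clamp edge 215.5
275 band top 217.8 clamp edge 215.3
276 band top 218.2 clamp edge 215.7
[494.70687731 322.78452661 223.31396231] [-2.57911081  6.51235808 -9.01231899]
```

View pics/m8.png

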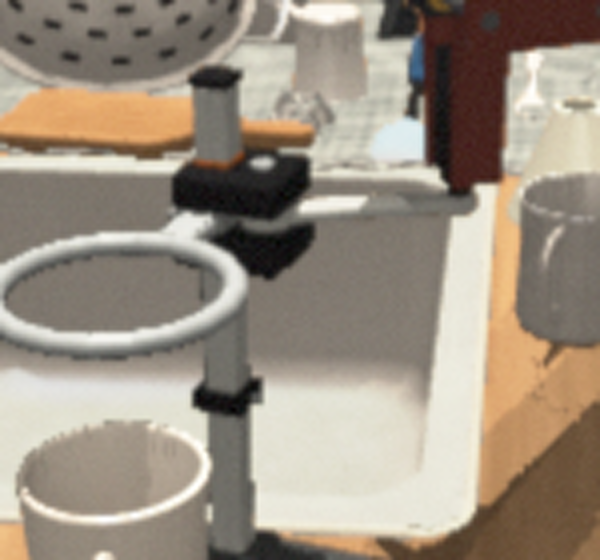

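View pics/t8.png

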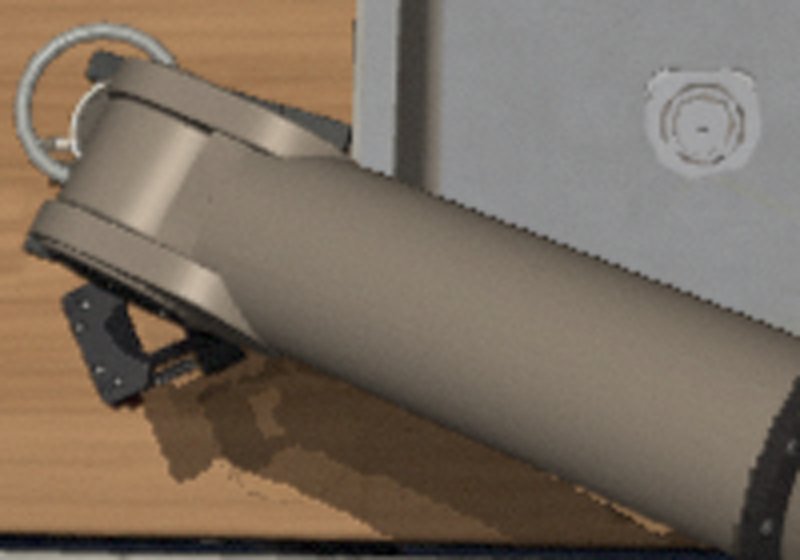

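In the side crop the lever has swung round to the closed direction (knob at (465,190)). The clamp edge sits mid-band at (217,163), and the mug and jug have not moved. The push is steady at about 6 N in the closing direction. Handing in.

```bash
python3 -c "from plant import sign_off; print(sign_off())"
```

```text
the job is handed in; nothing more can be done
None
```

The job is handed in: the white mug was in the foot, so I raised the arm to the orange mark (within about 0.3 mm by camera), swung the lever fully shut to its stop, and the gripper is still holding the knob.

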